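# Roll the instrument canister to the hand-over strip

### The job

Hand the sealed instrument canister over to the dentist's end of the white board: roll it, pushing along its top with the fingertips, until it lies along the dark strip, centred over it, and leave it there at rest. It is sterile, so do not pick it up, grip it or reach down its sides, and roll it rather than slide it. Leave everything else where it is.

Things in the scene. Friction and masses are not known exactly. Their poses are not given: they have to be found in the camera images.
- canister: closed steel canister, a plain cylinder lying on the board: 80 mm diameter, 150 mm long, 0.25 to 0.5 kg. Origin at its centre, on its axis, 50 mm above the table (its top at 90 mm). x is the cylinder's axis, level and roughly parallel to the strip; a drawn-only knob stands out 14 mm at the +x end. y and z turn as it rolls; z starts upwards, to a paper band. It rolls easily; let go when slow, it stops within 10 mm
- strip: thin dark strip laid flush across the white board (it does not hinder rolling), 240 mm long, 24 mm wide. Origin at its centre, at the board's top, 10 mm above the table; x runs along its length, y across it, z up. It lies 70 to 120 mm from the canister's starting place, on its left or its right
- board: flat white plastic board, fixed, 360 mm along its x, 460 mm along its y, 10 mm thick. Origin under its centre, at table height; the canister and the strip lie nearly along its x axis and the rolling goes along its y axis
- probe: slim steel mouth mirror, 185 mm long and 8 mm thick, lying on the board along its far edge; bystander
- jar: small amber jar, 44 mm across and 60 mm tall, standing on the board towards its left end; origin under its centre; bystander
- cup: small open steel cup, 52 mm across and 45 mm tall, standing on the board towards its right end; origin under its centre; bystander
- tumbler: pink tumbler, 84 mm across, 130 mm tall, on the table left of the board; bystander
- sprayer: green bottle 72 mm across, 200 mm tall, on the table left of the board; bystander
- roll: upright white paper roll, 110 mm across, 220 mm tall, on the table right of the board; bystander
- glovebox: carton 120 x 240 x 70 mm, on the table right of the board; bystander

How it is judged:
At the end, for the whole second after the job is handed in: The canister lies at rest on the board with its centre within 12 mm of the strip's centre line (and within 60 mm of its middle lengthwise), parallel to the strip within 0.2 rad, having turned over by at least 1.2 rad from its starting roll (y of canister in the frame of strip between -0.012 and 0.012 m and x of canister in the frame of strip between -0.06 and 0.06 m and angle between the x axis of canister and the x axis of strip, either way round below 0.2 rad and angle between canister's own z axis and vertical above 1.2 rad and height (world z) of canister between 0.044 and 0.056 m and linear speed of canister below 0.01 m/s and angular speed of canister below 0.2 rad/s); the robot touches nothing.
It fails at once if the canister is lifted or tipped (its centre rises above 60 mm) (height (world z) of canister above 0.06 m).
It fails at once if the canister is gripped or pushed from its side: the fingers touch it with the grasp point lower than 85 mm above the table (the fingertips then being well below its top) (contact force between the fingers and canister above 0.5 N and height (world z) of the grasp point below 0.085 m).
It fails at once if the canister leaves the board (height (world z) of canister below 0.04 m).
It fails at once if a bystander is moved by more than 30 mm (distance of any of probe, jar, cup, tumbler, sprayer, roll, glovebox from where it was at the start of the episode above 0.03 m).
It also fails if it takes over 64 s, if anything falls off the work surface, if the arm or the gripper's body presses on something with over 40 N, if the wrist force passes 120 N, or if a joint passes its speed limit or range.

### The arm

A 7-joint arm with a two-finger parallel gripper is mounted at the origin on the work surface. World frame = base frame: x ahead of the robot, y to its left, z up, the work surface at z = 0. Lengths are in m, angles in rad, forces in N, time in s.
With the tool pointing down it reaches from about 0.425 to 0.925 m from the base axis. Payload 6.8 kg.
Tool frame: the origin (TCP) lies on the centre line of the jaws, within the pads' length; the fingertips stand 19 mm ahead of it and the grasp point (between the pads) is the TCP; z points along the fingers, y is the line along which they close (so a half turn about z gives the same grasp; the last joint's range is limited). The gripper opens to 85 mm and grips with 20 to 120 N. Pads are 22 mm wide; open, the fingers measure 114 mm over their backs; the gripper's body (76 mm by 85 mm) begins 54 mm behind the grasp point. The pads swing forward as they close: fully open they stand 13 mm farther back than shut.
Start: joints at [-1.234, 0.477, 0.022, 1.555, -0.011, 1.109, -0.083], TCP at [0.29, 0.609, 0.25] pointing down, gripper open.
Joint ranges: [-2.96, 2.96], [-0.34, 2.1], [-1.41, 1.46], [0.24, 2.44], [-1.37, 4.51], [0.17, 1.92], [-2.96, 2.96]. Speed limits (rad/s): [2.39, 2.39, 3.14, 3.14, 3.14, 3.14, 3.14].

### API

Orientations are given as a rotation vector (axis times angle).
In Python, from bench import r gives the robot as it stands. The module is installed in compiled form; this text tells all that it offers.
- The arm moves only by the tool arm_command, never from a script. Its argument "rows" is a list of rows, each an object of numbers: "fingers": the opening, from -1 (shut) to 1 (fully open); "x", "y", "z": the shift along the tool's x, y, z in m; "ax", "ay", "az": the turn, a rotation vector about the tool's x, y, z in degrees. In form: [{"fingers": .., "x": .., "y": .., "z": .., "ax": .., "ay": .., "az": ..}, ...]. A call has 1 to 10 rows; each row shifts and turns the commanded pose from where the row before left it, along the tool's axes as they then stand; what a row does not reach is not made up. A row lasts 1/12 s, in which the tool goes at most 41.7 mm and 7.16 degrees, less where a joint would pass 70% of its speed; a pose out of reach is approached as far as the arm can. A call is refused whole if a number of a shift passes 0.0417 or a number of a turn 7.16, either way. A call with a gripper value outside its range is refused whole. The fingers move at their own pace and stop on an object; "grip_force" is the grip in N (left out, the last holds). Time passes only in rows, so rows that do not move let the fingers close. It gives the time, the measured TCP pose, the force, the opening and the grip force at its end, in the units of the state.
- r.get_obs(): the state, without advancing time (a new reading comes with each control period).
- r.grab_frame(name): name is "scene" or "top" or "wrist"; returns a dict with "frame" (384x512x3 uint8, red, green, blue), "depth" (384x512 float32, m along the optical axis (not along the pixel's ray), 0 where there is no reading), "K" (3x3 intrinsics, pixels), "world_from_camera" (4x4, takes a point from camera to world coordinates). Camera axes: x right, y down, z forward; pixel columns grow to the right and rows downward; lengths in m; the calibration is good to about 2 mm. A picture is of the moment at which its call begins.
- r.hand_in(): hands the job in; it is judged then, once.
The state is a dict: "clock": time; "joints": joint angles; "qvel": joint speeds; "tau": joint torques, N m; "tcp_pos": TCP position; "orientation": TCP orientation; "contact_force": force on the tool from outside, world axes, zero at the start; "moment": the same for the moment, N m; "grip_width": finger opening in m; "gripper_force": force on a finger pad.
Only numpy, scipy, OpenCV 4.12 (cv2) and the standard library are available. Lean on these libraries where they do the work, as an engineer would, in place of code of your own. Each camera call takes 0.05 s, during which the arm holds its last target. There are 200 camera calls.

## Working session

There is one attempt and no reset: what is moved stays moved. The work goes in short steps, Python scripts to look and compute and a tool call to move; the robot and the scene stay as the last step left them, time stands still between calls to the robot, and variables do not carry over. Pictures are saved under pics/ and viewed, at most 10 in all, crops included, and the job is handed in when it is done.

Besides the shell and the picture viewer there is one more tool, called after "Call:" as name([rows], argument=value, ...), one row to a line, values as JSON. arm_command: Moves the arm, as the interface text tells. Its arguments: {"type":"object","properties":{"rows":{"type":"array"},"grip_force":{"type":"number"}},"required":["rows"]}

```bash
mkdir -p pics; python3 - <<'E'
from bench import r
import cv2,numpy as np
o=r.get_obs();print({k:np.round(v,3) for k,v in o.items()})
ims=[]
for n in("top","scene"):
    f=r.grab_frame(n);np.savez(n+".npz",**f);ims.append(f["frame"][...,::-1])
    print(n,np.round(f["K"],1).tolist(),np.round(f["world_from_camera"],3).tolist())
    cv2.imwrite(f"pics/{n}0.png",ims[-1])
E
```

```text
{'clock': np.float64(0.0), 'joints': array([-1.234,  0.478,  0.022,  1.556, -0.011,  1.109, -0.083]), 'qvel': array([ 0.001, -0.001,  0.   ,  0.   , -0.001,  0.002, -0.002]), 'tau': array([-0.0000e+00, -5.9646e+01,  1.6080e+00, -2.8119e+01,  1.2000e-02,
        9.0000e-03, -0.0000e+00]), 'tcp_pos': array([0.29 , 0.609, 0.249]), 'orientation': array([-6.930e-01, -3.064e+00,  3.000e-03]), 'contact_force': array([-0.647,  0.597, -1.015]), 'moment': array([-0.007, -0.02 , -0.053]), 'gripper_force': np.float64(0.0), 'grip_width': np.float64(0.086)}
top [[469.0, 0.0, 250.7], [0.0, 469.0, 189.6], [0.0, 0.0, 1.0]] [[0.016, -0.99, 0.138, 0.346], [-1.0, -0.016, 0.0, -0.012], [0.002, -0.138, -0.99, 1.469], [0.0, 0.0, 0.0, 1.0]]
scene [[348.3, 0.0, 254.0], [0.0, 348.3, 193.4], [0.0, 0.0, 1.0]] [[-0.779, 0.398, -0.485, 1.132], [0.627, 0.467, -0.623, 0.711], [-0.021, -0.79, -0.613, 0.795], [0.0, 0.0, 0.0, 1.0]]
```

View pics/top0.png

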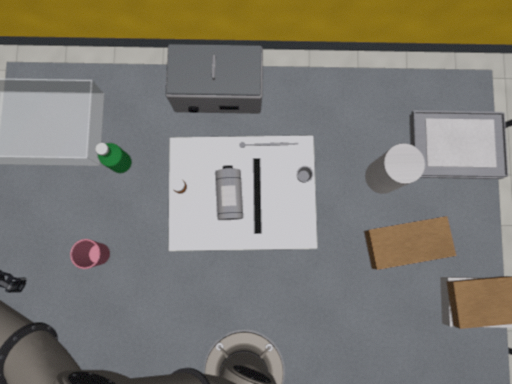

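View pics/scene0.png

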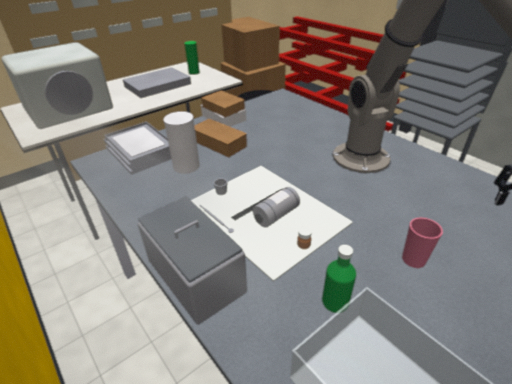

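The top view shows the canister at about (229,193) with its knob at (228,168). The strip is at (257,196), to the right (−y). The jar is at (180,185), the cup at (304,175) and the probe along row 144. The route between canister and strip is clear.

```bash
cat > h.py <<'E'
import numpy as np,cv2
def cast(f,uv,z):
    T=f["world_from_camera"];uv=np.atleast_2d(uv).astype(float)
    d=np.c_[uv,np.ones(len(uv))]@np.linalg.inv(f["K"]).T@T[:3,:3].T
    return T[:3,3]+d*((z-T[2,3])/d[:,2])[:,None]
def cloud(f):
    D=f["depth"];v,u=np.mgrid[:D.shape[0],:D.shape[1]]
    p=np.stack([u*D,v*D,D],-1)@np.linalg.inv(f["K"]).T
    return p@f["world_from_camera"][:3,:3].T+f["world_from_camera"][:3,3]
def big(m):
    n,l,s,c=cv2.connectedComponentsWithStats(m.astype(np.uint8));return l==1+np.argmax(s[1:,4])
def axis(p):
    (c,s,a)=cv2.minAreaRect(p.astype(np.float32));b=cv2.boxPoints((c,s,a))
    e=[b[1]-b[0],b[2]-b[1]];e=max(e,key=np.linalg.norm);e=e*np.sign(e[0])
    return np.round(c,4),np.round(sorted(s),4),round(float(np.arctan2(e[1],e[0])),3)
def strip(f):
    g=f["frame"].max(2);m=np.zeros(g.shape,bool);m[140:246,172:312]=g[140:246,172:312]<45
    m[:,:246]=0;v,u=np.nonzero(big(m));return axis(cast(f,np.c_[u,v],.01)[:,:2]*1000)
def can(f):
    P=cloud(f);m=np.zeros(P.shape[:2],bool);m[150:240,190:290]=True
    m&=(P[...,2]>.055)&(P[...,2]<.1);m=big(m);q=P[m];t=q[q[:,2]>q[:,2].max()-.01]
    # circle fit across the axis
    c,s,a=axis(q[:,:2]*1000);n=np.array([-np.sin(a),np.cos(a)])
    w=q[:,:2]@n;A=np.c_[2*w,2*q[:,2],np.ones(len(w))];k=np.linalg.lstsq(A,w**2+q[:,2]**2,rcond=None)[0]
    return dict(rect=(c,s,a),top=axis(t[:,:2]*1000),zmax=q[:,2].max(),fit=(k[0],k[1],np.sqrt(k[2]+k[0]**2+k[1]**2)))
E
python3 - <<'E'
from h import *
f=dict(np.load("top.npz"));print("strip",strip(f));print(can(f))
g=f["frame"].max(2);P=cloud(f)
print("board z",P[220,190],P[220,300])
s=dict(np.load("scene.npz"));Q=cloud(s).reshape(-1,3)
q=Q[(abs(Q[:,0]-.53)<.15)&(abs(Q[:,1]-.04)<.08)&(Q[:,2]>.03)&(Q[:,2]<.12)];print(len(q),q.min(0),q.max(0))
print("jar",cast(f,[180,185],.06),"cup",cast(f,[304,175],.045))
E
```

```text
strip (array([531.2184, -31.1716]), array([ 12.594 , 230.7457]), 0.015)
{'rect': (array([534.1587,  56.8567]), array([ 78.7977, 164.2671]), 0.077), 'top': (array([526.2931,  56.4839]), array([ 41.0013, 148.1244]), 0.076), 'zmax': np.float64(0.09844876771863165), 'fit': (np.float64(0.01565758960480022), np.float64(0.05716809412713226), np.float64(0.03388107252201414))}
board z [0.4497165  0.17626808 0.00980935] [ 0.45534109 -0.16621633  0.00936884]
1102 [0.45233296 0.02120685 0.03011303] [0.6205988  0.10057863 0.09313232]
jar [[0.55195182 0.20377647 0.06      ]] cup [[ 0.59155786 -0.17452467  0.045     ]]
```

Call:
arm_command([
  {"x": -0.0224, "y": -0.0194},
  {"x": -0.0224, "y": -0.0194},
  {"x": -0.0224, "y": -0.0194},
  {"x": -0.0224, "y": -0.0194},
  {"x": -0.0224, "y": -0.0194},
  {"x": -0.0224, "y": -0.0194},
  {"x": -0.0224, "y": -0.0194},
  {"x": -0.0224, "y": -0.0194},
  {"x": -0.0224, "y": -0.0194},
  {"x": -0.0224, "y": -0.0194},
])

```text
validation failed for argument at $.ro...
```

Call:
arm_command([
  {"x": -0.0224, "y": -0.0194},
  {"x": -0.0224, "y": -0.0194},
  {"x": -0.0224, "y": -0.0194},
  {"x": -0.0224, "y": -0.0194},
  {"x": -0.0224, "y": -0.0194},
  {"x": -0.0224, "y": -0.0194},
  {"x": -0.0224, "y": -0.0194},
  {"x": -0.0224, "y": -0.0194},
  {"x": -0.0224, "y": -0.0194},
  {"x": -0.0224, "y": -0.0194},
])

```text
validation failed for argument at $.ro...
```

Call:
arm_command([
  {"az": 6},
  {"az": 6},
  {"az": 6},
  {"az": 6},
  {"az": 6},
  {"az": 6},
  {"az": 6},
  {"az": 6},
  {"az": 6},
  {"az": 6},
])

```text
validation failed for argument at $.ro...
```

```bash
cat > st.py <<'E'
from bench import r
from scipy.spatial.transform import Rotation as R
import numpy as np
o=r.get_obs();M=R.from_rotvec(o["orientation"]).as_matrix()
print("t",round(float(o["clock"]),2),"tcp",np.round(o["tcp_pos"],4),"F",np.round(o["contact_force"],2),"tooly deg",round(float(np.degrees(np.arctan2(M[1,1],M[0,1]))),2),"z",np.round(M[:,2],3),"grip",round(float(o["grip_width"]),3))
E
python3 st.py; python3 - <<'E'
from h import *
f=dict(np.load("top.npz"));g=f["frame"].max(2)
print(g[180,244:272],g[215,244:272])
for th in(60,90,120):
    m=np.zeros(g.shape,bool);m[155:240,250:270]=g[155:240,250:270]<th
    v,u=np.nonzero(big(m));print(th,axis(cast(f,np.c_[u,v],.01)[:,:2]*1000))
E
```

```text
t 0.1 tcp [0.2902 0.6089 0.2494] F [-0.28  0.69 -1.38] tooly deg 64.52 z [-0.001 -0.002 -1.   ] grip 0.086
[202 202 203 202 202 201 202 204 196 147  66  25  28  34  25  62 135 188
 202 202 201 201 202 202 202 202 203 202] [195 202 204 202 201 203 202 204 198 163  98  44  29  29  29  29  87 161
 194 202 202 203 203 202 202 202 202 202]
60 (array([531.2002, -30.5935]), array([ 15.2291, 230.8904]), 0.031)
90 (array([531.1945, -30.4405]), array([ 18.3979, 231.0081]), 0.033)
120 (array([529.6732, -31.2074]), array([ 18.891 , 233.8438]), 0.015)
```

The rows apparently need every field filled in.

Call:
arm_command([
  {"fingers": 1, "x": -0.0224, "y": -0.0194, "z": 0, "ax": 0, "ay": 0, "az": 0},
  {"fingers": 1, "x": -0.0224, "y": -0.0194, "z": 0, "ax": 0, "ay": 0, "az": 0},
  {"fingers": 1, "x": -0.0224, "y": -0.0194, "z": 0, "ax": 0, "ay": 0, "az": 0},
  {"fingers": 1, "x": -0.0224, "y": -0.0194, "z": 0, "ax": 0, "ay": 0, "az": 0},
  {"fingers": 1, "x": -0.0224, "y": -0.0194, "z": 0, "ax": 0, "ay": 0, "az": 0},
  {"fingers": 1, "x": -0.0224, "y": -0.0194, "z": 0, "ax": 0, "ay": 0, "az": 0},
  {"fingers": 1, "x": -0.0224, "y": -0.0194, "z": 0, "ax": 0, "ay": 0, "az": 0},
  {"fingers": 1, "x": -0.0224, "y": -0.0194, "z": 0, "ax": 0, "ay": 0, "az": 0},
  {"fingers": 1, "x": -0.0224, "y": -0.0194, "z": 0, "ax": 0, "ay": 0, "az": 0},
  {"fingers": 1, "x": -0.0224, "y": -0.0194, "z": 0, "ax": 0, "ay": 0, "az": 0},
])

```text
clock: 0.93
tcp_pos: [0.4093, 0.3362, 0.25]
orientation: [-0.693, -3.064, 0.001]
contact_force: [0.7, 0.3, 0.1]
grip_width: 0.0852
gripper_force: 0.0
```

Call:
arm_command([
  {"fingers": 1, "x": -0.0224, "y": -0.0194, "z": 0, "ax": 0, "ay": 0, "az": 0},
  {"fingers": 1, "x": -0.0224, "y": -0.0194, "z": 0, "ax": 0, "ay": 0, "az": 0},
  {"fingers": 1, "x": -0.0224, "y": -0.0194, "z": 0, "ax": 0, "ay": 0, "az": 0},
  {"fingers": 1, "x": -0.0224, "y": -0.0194, "z": 0, "ax": 0, "ay": 0, "az": 0},
  {"fingers": 1, "x": -0.0224, "y": -0.0194, "z": 0, "ax": 0, "ay": 0, "az": 0},
  {"fingers": 1, "x": -0.0224, "y": -0.0194, "z": 0, "ax": 0, "ay": 0, "az": 0},
  {"fingers": 1, "x": -0.0224, "y": -0.0194, "z": 0, "ax": 0, "ay": 0, "az": 0},
  {"fingers": 1, "x": -0.0224, "y": -0.0194, "z": 0, "ax": 0, "ay": 0, "az": 0},
  {"fingers": 1, "x": -0.0224, "y": -0.0194, "z": 0, "ax": 0, "ay": 0, "az": 0},
  {"fingers": 1, "x": -0.0224, "y": -0.0194, "z": 0, "ax": 0, "ay": 0, "az": 0},
])

```text
clock: 1.77
tcp_pos: [0.528, 0.0649, 0.2501]
orientation: [-0.693, -3.064, 0.0]
contact_force: [0.8, 0.4, -0.0]
grip_width: 0.0857
gripper_force: 0.0
```

Call:
arm_command([
  {"fingers": 1, "x": 0, "y": 0, "z": 0, "ax": 0, "ay": 0, "az": 6},
  {"fingers": 1, "x": 0, "y": 0, "z": 0, "ax": 0, "ay": 0, "az": 6},
  {"fingers": 1, "x": 0, "y": 0, "z": 0, "ax": 0, "ay": 0, "az": 6},
  {"fingers": 1, "x": 0, "y": 0, "z": 0, "ax": 0, "ay": 0, "az": 6},
  {"fingers": 1, "x": 0, "y": 0, "z": 0, "ax": 0, "ay": 0, "az": 6},
  {"fingers": 1, "x": 0, "y": 0, "z": 0, "ax": 0, "ay": 0, "az": 6},
  {"fingers": 1, "x": 0, "y": 0, "z": 0, "ax": 0, "ay": 0, "az": 6},
  {"fingers": 1, "x": 0, "y": 0, "z": 0, "ax": 0, "ay": 0, "az": 6},
  {"fingers": 1, "x": 0, "y": 0, "z": 0, "ax": 0, "ay": 0, "az": 6},
  {"fingers": 1, "x": 0, "y": 0, "z": 0, "ax": 0, "ay": 0, "az": 6},
])

```text
clock: 2.6
tcp_pos: [0.5275, 0.0663, 0.25]
orientation: [-2.138, -2.301, 0.001]
contact_force: [-0.2, 0.1, -0.6]
grip_width: 0.0853
gripper_force: 0.0
```

```bash
python3 st.py; python3 - <<'E'
from bench import r
from h import *
f=r.grab_frame("wrist");cv2.imwrite("pics/w1.png",f["frame"][...,::-1]);print(np.round(f["world_from_camera"],3).tolist(),f["K"][0,0])
E
```

```text
t 2.6 tcp [0.5275 0.0663 0.25  ] F [-0.18  0.14 -0.56] tooly deg 4.22 z [-0.001 -0.    -1.   ] grip 0.085
[[0.997, 0.071, 0.02, 0.522], [0.073, -0.958, -0.277, 0.137], [-0.0, 0.278, -0.961, 0.373], [0.0, 0.0, 0.0, 1.0]] 320.08987517069113
```

View pics/w1.png

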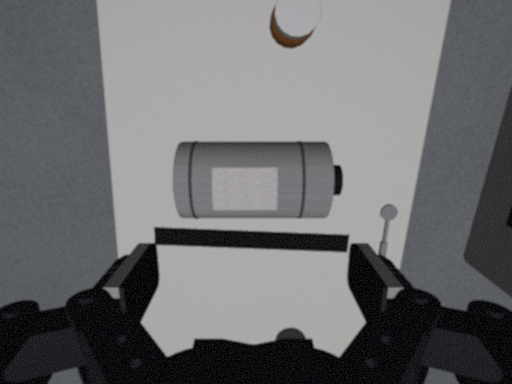

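The wrist view shows the canister at columns 175–331, rows 142–217, with its axis near row 180, which gives y ≈ 0.057 and agrees with the top view. The strip is below it at row 240, and the fingers are clear of everything. Next I descend.

Call:
arm_command([
  {"fingers": 1, "x": -0.003, "y": 0, "z": 0.026, "ax": 0, "ay": 0, "az": 0},
  {"fingers": 1, "x": 0, "y": 0, "z": 0.026, "ax": 0, "ay": 0, "az": 0},
  {"fingers": 1, "x": 0, "y": 0, "z": 0.026, "ax": 0, "ay": 0, "az": 0},
  {"fingers": 1, "x": 0, "y": 0, "z": 0.026, "ax": 0, "ay": 0, "az": 0},
  {"fingers": 1, "x": 0, "y": 0, "z": 0.026, "ax": 0, "ay": 0, "az": 0},
  {"fingers": 1, "x": 0, "y": 0, "z": 0.004, "ax": 0, "ay": 0, "az": 0},
  {"fingers": 1, "x": 0, "y": 0, "z": 0.002, "ax": 0, "ay": 0, "az": 0},
  {"fingers": 1, "x": 0, "y": 0, "z": 0.002, "ax": 0, "ay": 0, "az": 0},
  {"fingers": 1, "x": 0, "y": 0, "z": 0, "ax": 0, "ay": 0, "az": 0},
])

```text
clock: 3.4
tcp_pos: [0.529, 0.0634, 0.1133]
orientation: [2.131, 2.307, 0.003]
contact_force: [-0.0, 0.8, 0.1]
grip_width: 0.0854
gripper_force: 0.0
```

Call:
arm_command([
  {"fingers": 1, "x": 0, "y": 0, "z": 0.001, "ax": 0, "ay": 0, "az": 0},
  {"fingers": 1, "x": 0, "y": 0, "z": 0.001, "ax": 0, "ay": 0, "az": 0},
  {"fingers": 1, "x": 0, "y": 0, "z": 0.001, "ax": 0, "ay": 0, "az": 0},
  {"fingers": 1, "x": 0, "y": 0, "z": 0, "ax": 0, "ay": 0, "az": 0},
])

```text
clock: 3.73
tcp_pos: [0.5283, 0.0634, 0.1096]
orientation: [2.132, 2.307, 0.001]
contact_force: [-0.0, -0.0, -0.8]
grip_width: 0.0855
gripper_force: 0.0
```

Call:
arm_command([
  {"fingers": 1, "x": 0, "y": 0, "z": 0.001, "ax": 0, "ay": 0, "az": 0},
  {"fingers": 1, "x": 0, "y": 0, "z": 0.001, "ax": 0, "ay": 0, "az": 0},
  {"fingers": 1, "x": 0, "y": 0, "z": 0, "ax": 0, "ay": 0, "az": 0},
])

```text
clock: 3.98
tcp_pos: [0.528, 0.0633, 0.1071]
orientation: [-2.132, -2.307, 0.0]
contact_force: [-0.2, 0.4, -0.7]
grip_width: 0.0851
gripper_force: 0.0
```

Call:
arm_command([
  {"fingers": 1, "x": 0, "y": 0, "z": 0.002, "ax": 0, "ay": 0, "az": 0},
  {"fingers": 1, "x": 0, "y": 0, "z": 0.002, "ax": 0, "ay": 0, "az": 0},
  {"fingers": 1, "x": 0, "y": 0, "z": 0.002, "ax": 0, "ay": 0, "az": 0},
  {"fingers": 1, "x": 0, "y": 0, "z": 0.001, "ax": 0, "ay": 0, "az": 0},
  {"fingers": 1, "x": 0, "y": 0, "z": 0, "ax": 0, "ay": 0, "az": 0},
])

```text
clock: 4.4
tcp_pos: [0.5279, 0.0633, 0.0999]
orientation: [-2.132, -2.307, 0.001]
contact_force: [0.3, -0.1, 0.5]
grip_width: 0.0854
gripper_force: 0.0
```

Call:
arm_command([
  {"fingers": 1, "x": 0, "y": 0, "z": 0.001, "ax": 0, "ay": 0, "az": 0},
  {"fingers": 1, "x": 0, "y": 0, "z": 0.001, "ax": 0, "ay": 0, "az": 0},
  {"fingers": 1, "x": 0, "y": 0, "z": 0, "ax": 0, "ay": 0, "az": 0},
])

```text
clock: 4.65
tcp_pos: [0.5281, 0.0633, 0.0981]
orientation: [-2.132, -2.307, 0.0]
contact_force: [0.1, 0.2, 0.4]
grip_width: 0.0852
gripper_force: 0.0
```

Call:
arm_command([
  {"fingers": 1, "x": 0, "y": 0, "z": 0.001, "ax": 0, "ay": 0, "az": 0},
  {"fingers": 1, "x": 0, "y": 0, "z": 0, "ax": 0, "ay": 0, "az": 0},
])

```text
clock: 4.82
tcp_pos: [0.5281, 0.0633, 0.0972]
orientation: [-2.132, -2.307, 0.0]
contact_force: [1.0, -0.3, 0.2]
grip_width: 0.0855
gripper_force: 0.0
```

Call:
arm_command([
  {"fingers": 1, "x": 0, "y": 0, "z": 0.001, "ax": 0, "ay": 0, "az": 0},
  {"fingers": 1, "x": 0, "y": 0, "z": 0, "ax": 0, "ay": 0, "az": 0},
])

```text
clock: 4.98
tcp_pos: [0.528, 0.0633, 0.0962]
orientation: [-2.132, -2.307, 0.0]
contact_force: [-0.4, 0.7, 0.4]
grip_width: 0.0858
gripper_force: 0.0
```

Call:
arm_command([
  {"fingers": 1, "x": 0, "y": 0, "z": 0.001, "ax": 0, "ay": 0, "az": 0},
  {"fingers": 1, "x": 0, "y": 0, "z": 0, "ax": 0, "ay": 0, "az": 0},
])

```text
clock: 5.15
tcp_pos: [0.5283, 0.0634, 0.0958]
orientation: [-2.132, -2.307, -0.001]
contact_force: [-1.5, 0.1, 5.3]
grip_width: 0.0853
gripper_force: 2.8
```

```bash
python3 st.py; python3 - <<'E'
from bench import r
from h import *
f=r.grab_frame("wrist");cv2.imwrite("pics/w2.png",f["frame"][...,::-1])
E
```

```text
t 5.15 tcp [0.5283 0.0634 0.0958] F [-1.49  0.11  5.27] tooly deg 4.51 z [ 0.  0. -1.] grip 0.085
```

View pics/w2.png

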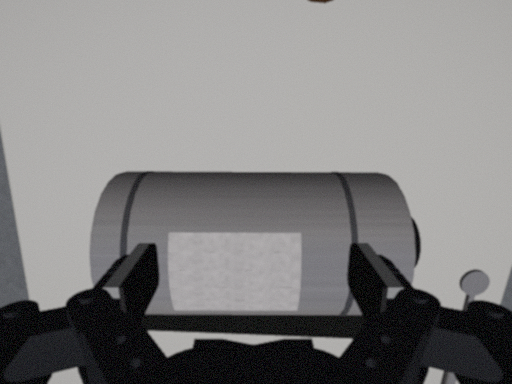

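Both fingertips rest on the canister's top at columns ~140 and ~370, with contact at TCP z = 0.0958 and about 5 N. First stroke: 32 mm towards −y (−tool x), then stop and lift.

Call:
arm_command([
  {"fingers": 1, "x": -0.002, "y": 0, "z": 0, "ax": 0, "ay": 0, "az": 0},
  {"fingers": 1, "x": -0.004, "y": 0, "z": 0, "ax": 0, "ay": 0, "az": 0},
  {"fingers": 1, "x": -0.005, "y": 0, "z": 0, "ax": 0, "ay": 0, "az": 0},
  {"fingers": 1, "x": -0.005, "y": 0, "z": 0, "ax": 0, "ay": 0, "az": 0},
  {"fingers": 1, "x": -0.005, "y": 0, "z": 0, "ax": 0, "ay": 0, "az": 0},
  {"fingers": 1, "x": -0.005, "y": 0, "z": 0, "ax": 0, "ay": 0, "az": 0},
  {"fingers": 1, "x": -0.003, "y": 0, "z": 0, "ax": 0, "ay": 0, "az": 0},
  {"fingers": 1, "x": -0.002, "y": 0, "z": 0, "ax": 0, "ay": 0, "az": 0},
  {"fingers": 1, "x": 0, "y": 0, "z": 0, "ax": 0, "ay": 0, "az": 0},
])

```text
clock: 5.95
tcp_pos: [0.5306, 0.0317, 0.0958]
orientation: [2.133, 2.306, 0.0]
contact_force: [-1.7, -0.1, 5.4]
grip_width: 0.0853
gripper_force: 3.2
```

```bash
cat > w.py <<'E'
# wrist view: canister axis pose from depth cloud + strip
from bench import r
from h import *
import sys
f=r.grab_frame("wrist");P=cloud(f);q=P[(P[...,2]>.06)&(P[...,2]<.094)&(abs(P[...,0]-.53)<.09)&(abs(P[...,1])<.12)]
u=np.array([450,530,600])/1e3
x=q[:,0];A=np.c_[np.ones(len(q)),x]
# cylinder: y-(a+b x) squared + (z-zc)^2 = R^2, zc=.05,R=.04 -> least squares
from scipy.optimize import least_squares
m=(abs(x-.53)<.03)
g=lambda k:np.hypot((q[m,1]-k[0]-k[1]*(x[m]-.53))*np.cos(k[1]),q[m,2]-.05)-.04
s=least_squares(g,[np.median(q[m,1]),.05],loss="soft_l1",f_scale=.002)
print("can y@.53 %.4f ang %.3f rms %.4f n %d"%(s.x[0],s.x[1],np.sqrt(np.mean(s.fun**2)),m.sum()))
if len(sys.argv)>1: cv2.imwrite(sys.argv[1],f["frame"][...,::-1])
E
python3 st.py; python3 w.py
```

```text
t 5.95 tcp [0.5306 0.0317 0.0958] F [-1.68 -0.09  5.38] tooly deg 4.47 z [ 0.  0. -1.] grip 0.085
can y@.53 0.0386 ang 0.077 rms 0.0007 n 18420
```

Call:
arm_command([
  {"fingers": 1, "x": 0, "y": 0, "z": -0.004, "ax": 0, "ay": 0, "az": 0},
  {"fingers": 1, "x": 0, "y": 0, "z": -0.004, "ax": 0, "ay": 0, "az": 0},
  {"fingers": 1, "x": 0.008, "y": 0, "z": 0, "ax": 0, "ay": 0, "az": 0},
  {"fingers": 1, "x": 0.008, "y": 0, "z": 0, "ax": 0, "ay": 0, "az": 0},
  {"fingers": 1, "x": 0, "y": 0, "z": 0, "ax": 0, "ay": 0, "az": 0},
  {"fingers": 1, "x": 0, "y": 0, "z": 0.004, "ax": 0, "ay": 0, "az": 0},
  {"fingers": 1, "x": 0, "y": 0, "z": 0.002, "ax": 0, "ay": 0, "az": 0},
  {"fingers": 1, "x": 0, "y": 0, "z": 0.001, "ax": 0, "ay": 0, "az": 0},
  {"fingers": 1, "x": 0, "y": 0, "z": 0.001, "ax": 0, "ay": 0, "az": 0},
  {"fingers": 1, "x": 0, "y": 0, "z": 0, "ax": 0, "ay": 0, "az": 0},
])

```text
clock: 6.83
tcp_pos: [0.529, 0.0481, 0.0957]
orientation: [-2.132, -2.306, 0.001]
contact_force: [-3.0, 0.1, 8.1]
grip_width: 0.0852
gripper_force: 4.1
```

```bash
python3 st.py; python3 w.py
```

```text
t 6.83 tcp [0.529  0.0481 0.0957] F [-2.96  0.1   8.09] tooly deg 4.49 z [-0.001  0.    -1.   ] grip 0.085
can y@.53 0.0386 ang 0.076 rms 0.0007 n 17277
```

Call:
arm_command([
  {"fingers": 1, "x": -0.002, "y": 0, "z": 0, "ax": 0, "ay": 0, "az": 0},
  {"fingers": 1, "x": -0.004, "y": 0, "z": 0, "ax": 0, "ay": 0, "az": 0},
  {"fingers": 1, "x": -0.006, "y": 0, "z": 0, "ax": 0, "ay": 0, "az": 0},
  {"fingers": 1, "x": -0.006, "y": 0, "z": 0, "ax": 0, "ay": 0, "az": 0},
  {"fingers": 1, "x": -0.006, "y": 0, "z": 0, "ax": 0, "ay": 0, "az": 0},
  {"fingers": 1, "x": -0.005, "y": 0, "z": 0, "ax": 0, "ay": 0, "az": 0},
  {"fingers": 1, "x": -0.004, "y": 0, "z": 0, "ax": 0, "ay": 0, "az": 0},
  {"fingers": 1, "x": -0.002, "y": 0, "z": 0, "ax": 0, "ay": 0, "az": 0},
  {"fingers": 1, "x": 0, "y": 0, "z": 0, "ax": 0, "ay": 0, "az": 0},
])

```text
clock: 7.63
tcp_pos: [0.5317, 0.0122, 0.0957]
orientation: [-2.134, -2.305, 0.001]
contact_force: [-3.9, -1.7, 8.9]
grip_width: 0.0854
gripper_force: 4.3
```

Call:
arm_command([
  {"fingers": 1, "x": 0, "y": 0, "z": -0.004, "ax": 0, "ay": 0, "az": 0},
  {"fingers": 1, "x": 0, "y": 0, "z": -0.004, "ax": 0, "ay": 0, "az": 0},
  {"fingers": 1, "x": 0.009, "y": 0, "z": 0, "ax": 0, "ay": 0, "az": 0},
  {"fingers": 1, "x": 0.008, "y": 0, "z": 0, "ax": 0, "ay": 0, "az": 0},
  {"fingers": 1, "x": 0, "y": 0, "z": 0, "ax": 0, "ay": 0, "az": 0},
  {"fingers": 1, "x": 0, "y": 0, "z": 0.004, "ax": 0, "ay": 0, "az": 0},
  {"fingers": 1, "x": 0, "y": 0, "z": 0.002, "ax": 0, "ay": 0, "az": 0},
  {"fingers": 1, "x": 0, "y": 0, "z": 0.001, "ax": 0, "ay": 0, "az": 0},
  {"fingers": 1, "x": 0, "y": 0, "z": 0.001, "ax": 0, "ay": 0, "az": 0},
  {"fingers": 1, "x": 0, "y": 0, "z": 0, "ax": 0, "ay": 0, "az": 0},
])

```text
clock: 8.47
tcp_pos: [0.5304, 0.03, 0.0957]
orientation: [-2.132, -2.306, 0.001]
contact_force: [-4.3, 0.1, 7.6]
grip_width: 0.0854
gripper_force: 4.0
```

```bash
python3 st.py; python3 w.py
```

```text
t 8.47 tcp [0.5304 0.03   0.0957] F [-4.26  0.14  7.57] tooly deg 4.48 z [-0.001  0.    -1.   ] grip 0.085
can y@.53 0.0204 ang 0.074 rms 0.0008 n 17291
```

Call:
arm_command([
  {"fingers": 1, "x": -0.002, "y": 0, "z": 0, "ax": 0, "ay": 0, "az": 0},
  {"fingers": 1, "x": -0.004, "y": 0, "z": 0, "ax": 0, "ay": 0, "az": 0},
  {"fingers": 1, "x": -0.006, "y": 0, "z": 0, "ax": 0, "ay": 0, "az": 0},
  {"fingers": 1, "x": -0.006, "y": 0, "z": 0, "ax": 0, "ay": 0, "az": 0},
  {"fingers": 1, "x": -0.006, "y": 0, "z": 0, "ax": 0, "ay": 0, "az": 0},
  {"fingers": 1, "x": -0.005, "y": 0, "z": 0, "ax": 0, "ay": 0, "az": 0},
  {"fingers": 1, "x": -0.004, "y": 0, "z": 0, "ax": 0, "ay": 0, "az": 0},
  {"fingers": 1, "x": -0.002, "y": 0, "z": 0, "ax": 0, "ay": 0, "az": 0},
  {"fingers": 1, "x": 0, "y": 0, "z": 0, "ax": 0, "ay": 0, "az": 0},
])

```text
clock: 9.27
tcp_pos: [0.5331, -0.0058, 0.0957]
orientation: [-2.134, -2.306, 0.001]
contact_force: [-3.0, 0.2, 8.6]
grip_width: 0.0851
gripper_force: 4.2
```

Call:
arm_command([
  {"fingers": 1, "x": 0, "y": 0, "z": -0.004, "ax": 0, "ay": 0, "az": 0},
  {"fingers": 1, "x": 0, "y": 0, "z": -0.004, "ax": 0, "ay": 0, "az": 0},
  {"fingers": 1, "x": 0.009, "y": 0, "z": 0, "ax": 0, "ay": 0, "az": 0},
  {"fingers": 1, "x": 0.008, "y": 0, "z": 0, "ax": 0, "ay": 0, "az": 0},
  {"fingers": 1, "x": 0, "y": 0, "z": 0, "ax": 0, "ay": 0, "az": 0},
  {"fingers": 1, "x": 0, "y": 0, "z": 0.004, "ax": 0, "ay": 0, "az": 0},
  {"fingers": 1, "x": 0, "y": 0, "z": 0.002, "ax": 0, "ay": 0, "az": 0},
  {"fingers": 1, "x": 0, "y": 0, "z": 0.001, "ax": 0, "ay": 0, "az": 0},
  {"fingers": 1, "x": 0, "y": 0, "z": 0.001, "ax": 0, "ay": 0, "az": 0},
  {"fingers": 1, "x": 0, "y": 0, "z": 0, "ax": 0, "ay": 0, "az": 0},
])

```text
clock: 10.1
tcp_pos: [0.5319, 0.0121, 0.0956]
orientation: [-2.132, -2.306, 0.001]
contact_force: [-3.7, -0.0, 8.6]
grip_width: 0.0855
gripper_force: 3.9
```

```bash
python3 st.py; python3 w.py
```

```text
t 10.1 tcp [0.5319 0.0121 0.0956] F [-3.69 -0.04  8.55] tooly deg 4.48 z [-0.001  0.    -1.   ] grip 0.085
can y@.53 0.0023 ang 0.072 rms 0.0009 n 17304
```

Two strokes are left for the remaining 33 mm; this one is the same as before.

Call:
arm_command([
  {"fingers": 1, "x": -0.002, "y": 0, "z": 0, "ax": 0, "ay": 0, "az": 0},
  {"fingers": 1, "x": -0.004, "y": 0, "z": 0, "ax": 0, "ay": 0, "az": 0},
  {"fingers": 1, "x": -0.006, "y": 0, "z": 0, "ax": 0, "ay": 0, "az": 0},
  {"fingers": 1, "x": -0.006, "y": 0, "z": 0, "ax": 0, "ay": 0, "az": 0},
  {"fingers": 1, "x": -0.006, "y": 0, "z": 0, "ax": 0, "ay": 0, "az": 0},
  {"fingers": 1, "x": -0.005, "y": 0, "z": 0, "ax": 0, "ay": 0, "az": 0},
  {"fingers": 1, "x": -0.004, "y": 0, "z": 0, "ax": 0, "ay": 0, "az": 0},
  {"fingers": 1, "x": -0.002, "y": 0, "z": 0, "ax": 0, "ay": 0, "az": 0},
  {"fingers": 1, "x": 0, "y": 0, "z": 0, "ax": 0, "ay": 0, "az": 0},
])

```text
clock: 10.9
tcp_pos: [0.5345, -0.0238, 0.0957]
orientation: [-2.134, -2.305, 0.001]
contact_force: [-3.4, 0.0, 7.6]
grip_width: 0.0854
gripper_force: 4.2
```

Call:
arm_command([
  {"fingers": 1, "x": 0, "y": 0, "z": -0.004, "ax": 0, "ay": 0, "az": 0},
  {"fingers": 1, "x": 0, "y": 0, "z": -0.004, "ax": 0, "ay": 0, "az": 0},
  {"fingers": 1, "x": 0.009, "y": 0, "z": 0, "ax": 0, "ay": 0, "az": 0},
  {"fingers": 1, "x": 0.008, "y": 0, "z": 0, "ax": 0, "ay": 0, "az": 0},
  {"fingers": 1, "x": 0, "y": 0, "z": 0, "ax": 0, "ay": 0, "az": 0},
  {"fingers": 1, "x": 0, "y": 0, "z": 0.004, "ax": 0, "ay": 0, "az": 0},
  {"fingers": 1, "x": 0, "y": 0, "z": 0.002, "ax": 0, "ay": 0, "az": 0},
  {"fingers": 1, "x": 0, "y": 0, "z": 0.001, "ax": 0, "ay": 0, "az": 0},
  {"fingers": 1, "x": 0, "y": 0, "z": 0.001, "ax": 0, "ay": 0, "az": 0},
  {"fingers": 1, "x": 0, "y": 0, "z": 0, "ax": 0, "ay": 0, "az": 0},
])

```text
clock: 11.73
tcp_pos: [0.5333, -0.0059, 0.0957]
orientation: [-2.132, -2.306, 0.001]
contact_force: [-3.0, 0.2, 7.6]
grip_width: 0.0851
gripper_force: 3.8
```

```bash
python3 st.py; python3 w.py pics/w3.png
```

```text
t 11.73 tcp [ 0.5333 -0.0059  0.0957] F [-2.99  0.15  7.6 ] tooly deg 4.48 z [-0.001  0.    -1.   ] grip 0.085
can y@.53 -0.0159 ang 0.072 rms 0.0009 n 17046
```

View pics/w3.png

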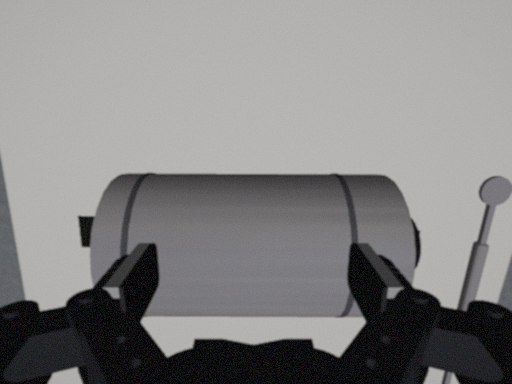

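The canister is intact, and the strip's near end sticks out at about (87,232). About 15 mm remain, so the last stroke is 30 mm and then I lift well clear.

Call:
arm_command([
  {"fingers": 1, "x": -0.002, "y": 0, "z": 0, "ax": 0, "ay": 0, "az": 0},
  {"fingers": 1, "x": -0.004, "y": 0, "z": 0, "ax": 0, "ay": 0, "az": 0},
  {"fingers": 1, "x": -0.005, "y": 0, "z": 0, "ax": 0, "ay": 0, "az": 0},
  {"fingers": 1, "x": -0.006, "y": 0, "z": 0, "ax": 0, "ay": 0, "az": 0},
  {"fingers": 1, "x": -0.005, "y": 0, "z": 0, "ax": 0, "ay": 0, "az": 0},
  {"fingers": 1, "x": -0.004, "y": 0, "z": 0, "ax": 0, "ay": 0, "az": 0},
  {"fingers": 1, "x": -0.002, "y": 0, "z": 0, "ax": 0, "ay": 0, "az": 0},
  {"fingers": 1, "x": -0.002, "y": 0, "z": 0, "ax": 0, "ay": 0, "az": 0},
  {"fingers": 1, "x": 0, "y": 0, "z": 0, "ax": 0, "ay": 0, "az": 0},
  {"fingers": 1, "x": 0, "y": 0, "z": 0, "ax": 0, "ay": 0, "az": 0},
])

```text
clock: 12.62
tcp_pos: [0.5356, -0.0362, 0.0958]
orientation: [-2.133, -2.306, 0.001]
contact_force: [-3.3, -0.2, 8.9]
grip_width: 0.0854
gripper_force: 4.6
```

Call:
arm_command([
  {"fingers": 1, "x": 0, "y": 0, "z": -0.004, "ax": 0, "ay": 0, "az": 0},
  {"fingers": 1, "x": 0, "y": 0, "z": -0.008, "ax": 0, "ay": 0, "az": 0},
  {"fingers": 1, "x": 0, "y": 0, "z": -0.02, "ax": 0, "ay": 0, "az": 0},
  {"fingers": 1, "x": 0, "y": 0, "z": -0.025, "ax": 0, "ay": 0, "az": 0},
  {"fingers": 1, "x": 0, "y": 0, "z": -0.025, "ax": 0, "ay": 0, "az": 0},
  {"fingers": 1, "x": 0, "y": 0, "z": -0.025, "ax": 0, "ay": 0, "az": 0},
  {"fingers": 1, "x": 0, "y": 0, "z": -0.025, "ax": 0, "ay": 0, "az": 0},
  {"fingers": 1, "x": 0, "y": 0, "z": -0.015, "ax": 0, "ay": 0, "az": 0},
  {"fingers": 1, "x": 0, "y": 0, "z": 0, "ax": 0, "ay": 0, "az": 0},
  {"fingers": 1, "x": 0, "y": 0, "z": 0, "ax": 0, "ay": 0, "az": 0},
])

```text
clock: 13.45
tcp_pos: [0.5363, -0.0354, 0.2432]
orientation: [2.132, 2.306, 0.003]
contact_force: [-0.3, 0.7, -0.3]
grip_width: 0.0854
gripper_force: 0.0
```

```bash
python3 st.py; python3 w.py pics/w4.png;python3 - <<'E'
from bench import r
from h import *
f=r.grab_frame("wrist");g=f["frame"].max(2);P=cloud(f)
m=(g<70)&(abs(P[...,2]-.01)<.006)&(abs(P[...,0]-.531)<.125)&(abs(P[...,1]+.031)<.04)
for a,b in((.41,.45),(.62,.65)):
    q=P[m&(P[...,0]>a)&(P[...,0]<b)]
    if len(q)>20: print(a,len(q),q[:,:2].mean(0),np.percentile(q[:,1],[2,98]))
E
```

```text
t 13.45 tcp [ 0.5363 -0.0354  0.2432] F [-0.34  0.72 -0.29] tooly deg 4.51 z [ 0.002  0.001 -1.   ] grip 0.085
can y@.53 -0.0308 ang 0.070 rms 0.0009 n 5130
0.41 444 [ 0.42651993 -0.03379138] [-0.04424325 -0.02362797]
0.62 191 [ 0.64431008 -0.02665915] [-0.03760157 -0.01691792]
```

View pics/w4.png

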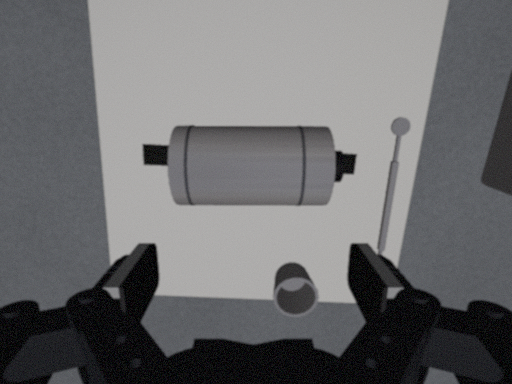

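The canister (columns 170–335, row ~165) lies over the strip, whose ends show at (155,154) and (347,163). At x = 0.53 the canister axis is at y = −0.0308 and the strip at −0.0304, with an angle difference of about 0.04 rad. The bystanders in this view haven't moved, and the gripper is clear.

```bash
python3 -c "
from bench import r
print(r.hand_in())"
```

```text
the job is handed in; nothing more can be done
None
```

I rolled the canister about 87 mm with five light fingertip strokes along its top (about 2.2 rad of turn). It ended within about 1 mm of the strip's centre line and about 0.04 rad from parallel, and I handed the job in with the gripper clear; no verdict came back.

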